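Press the spoon-ended mate straw into its die-cut foam pocket

TASK

Put the steel mate straw with the wide, flat, spoon-like filter end away in the foam insert: lay it over the pocket of the same shape, wide end in the wide part, and press it down past the springy lips until it lies flat and fully home on the pocket floor, then let go. Leave the other, slim straw where it lies.

Things in the scene. Friction and masses are not known exactly. Their poses are not given: they have to be found in the camera images.
- filter_straw: Steel straw to put away, 166 mm long, 10 mm thick, ~60 g, lying flat on the counter. Origin: underside at mid-stem, near the balance point, where to grip; z up, x along it to the filter. Round stem 10 mm diameter, x -80 (mouth end) to +44 mm; flat spoon-like filter 34 mm wide, 10 mm thick, x +42 to +86 mm.
- foam: Fixed foam block 220 (x) by 180 (y) by 28 mm high: grey base 16 mm, black 12 mm upper layer with one pocket cut out of it. Origin: underside; the seated straw's origin belongs 16 mm straight above it, axes alike (x along the pocket to its wide end). Across the middle a finger notch, x -25 to +25, y -65 to +65 mm, floor 8 mm above the origin: room for fingers on both sides of the stem.
- plain_straw: Bystander, leave alone: a steel straw of the same length (166 mm) and stem (10 mm), whose filter end is a slim bar only 12 mm wide. Origin: underside at mid-stem, x along it to the filter end. It lies roughly parallel to the filter straw, nearer to or farther from the robot.
- wide (a point): Point on the pocket floor in its wide part, 64 mm along x from the foam's origin, 12 mm below the foam's top; the filter belongs here. Foam x of the wide part +30 to +96 mm, 50 mm wide; channel from -92 mm, 24 mm wide; edges bevelled 7 mm. Two springy lips at x -46 to -27 mm, 9 mm above the floor, leave a 6 mm gap: the stem rests on them until pushed down with about 2 to 5 N, then they hold it.
Not all that is in view belongs to the job. Several things have the shape of the filter_straw; the one meant has the colours described above.

How it is judged (in metres and radians):
At the end, for the whole second after the job is handed in: The spoon-ended straw lies released and at rest in the pocket, filter in the wide part: origin 12 to 19.5 mm above the foam's and within 18 mm of it seen from above, along the pocket within 10 degrees, level within 3.4 degrees. The slim straw is within 30 mm of its start (z of filter_straw in the frame of foam between 0.012 and 0.0195 m and horizontal distance between filter_straw and foam below 0.018 m and x of wide in the frame of filter_straw above 0.04 m and angle between the x axis of filter_straw and the x axis of foam, either way round below 0.175 rad and angle between filter_straw's own x axis and vertical between 1.51 and 1.63 rad and linear speed of filter_straw below 0.01 m/s and distance of plain_straw from where it was at the start of the episode below 0.03 m); the robot touches nothing.
It fails at once if the slim straw is moved by more than 30 mm (distance of plain_straw from where it was at the start of the episode above 0.03 m).
It also fails if it takes over 42 s, if anything falls off the work surface, if the arm or the gripper's body presses on something with over 40 N, if the wrist force passes 120 N, or if a joint passes its speed limit or range.

ROBOT

A 6-joint arm with a two-finger parallel gripper is mounted at the origin on the work surface. World frame = base frame: x ahead of the robot, y to its left, z up, the work surface at z = 0. Lengths are in mm, angles in degrees, forces in N, time in s.
With the tool pointing down it reaches from about 300 to 850 mm from the base axis. Payload 4.2 kg.
Tool frame: the origin (TCP) lies midway between the tips of the shut fingers; the grasp point (between the pads) lies 19 mm behind it; x points along the fingers, y is the direction in which the jaws open and shut, and the axes are right-handed (so a half turn about x gives the same grasp; the last joint's range is limited). The gripper opens to 91 mm and grips with 3 to 60 N. Pads are 32 mm wide; open, the fingers measure 118 mm over their backs; the gripper's body (76 mm by 178 mm) begins 60 mm behind the grasp point.
Start: joints at [-67.323, 18.312, 89.639, -0, 72.044, -1.146], TCP at [232.26, -526.021, 213.976] pointing down, gripper open.
Joint ranges: [-177.97, 177.97], [-48.28, 115.42], [12.27, 149.76], [-77.06, 257.06], [2.81, 150.46], [-146.56, 146.56]. Speed limits (degrees/s): [147.25, 147.25, 180, 180, 180, 180].

INTERFACE

Orientations are given as [roll, pitch, yaw] about the fixed x, y, z axes, in that order (R = Rz(yaw) Ry(pitch) Rx(roll)).
In Python, from workcell import * gives the robot as it stands.
- The arm moves only by the shell command python3 -m handwheel 'ROWS' [FORCE]. ROWS is a JSON object of lists of equal length, an entry for each row: "gripper": the closure, from 0 (fully open) to 1 (shut); "offset": the shift along the tool's x, y, z in mm, a list of three; "rot": the turn, a rotation vector about the tool's x, y, z in degrees, a list of three. A call has 1 to 5 rows; each row is the pose to reach, as a shift and turn from the pose commanded when the call began, along the tool's axes at that moment; what a row does not reach only later rows make up. A row lasts 1/12 s, in which the tool goes at most 41.7 mm and 7.16 degrees, less where a joint would pass 70% of its speed; a pose out of reach is approached as far as the arm can. A call with a gripper value outside its range is refused whole. The fingers move at their own pace and stop on an object; FORCE is the grip in N (left out, the last holds). Time passes only in rows, so rows that repeat a pose let the fingers close. It gives the time, the measured TCP pose, the force and the opening at its end, in the units of the state.
- state(): the state, without advancing time (a new reading comes with each control period).
- grab_frame(name): name is "scene" or "side" or "wrist"; returns the picture (400x640x3 uint8, red, green, blue); there is no depth.
- camera_params(name): a dict with "fx", "fy", "cx", "cy" (pixels), "k1" (the pictures are not rectified: a ray, as slopes to the right and down, at radius r is drawn at 1 + k1 r^2 times it, then the intrinsics apply), "position" and "attitude" of the camera in the world; the wrist camera has in their place "hand_eye" (4x4, takes a point from camera to tool coordinates, whose origin is the TCP and whose axes are the tool frame's). Camera axes: x right, y up, looking along -z (the intrinsics and any distortion apply to the point x, -y, -z); pixel columns grow to the right and rows downward; lengths in mm; the calibration is good to about 2 mm. A picture is of the moment at which its call begins: read the wrist's pose just before it. camera_params takes no time and is no camera call.
- job_done(): hands the job in, once; it reports no verdict.
The state is a dict: "time_s": time; "qpos": joint angles; "qvel": joint speeds; "effort": joint torques, N m; "ee_pos": TCP position; "ee_rot": TCP orientation; "force": force on the tool from outside, world axes, zero at the start; "torque": the same for the moment, N m; "gripper_width": finger opening in mm.
Only numpy, scipy, OpenCV 4.12 (cv2) and the standard library are available. Lean on these libraries where they do the work, as an engineer would, in place of code of your own. Each camera call takes 0.05 s, during which the arm holds its last target.

## Working session

There is one attempt and no reset: what is moved stays moved. The work goes in short steps, Python scripts to look and compute and a shell command to move; the robot and the scene stay as the last step left them, time stands still between calls to the robot, and variables do not carry over. Pictures are saved under pics/ and viewed, and the job is handed in when it is done.

```bash
ls; mkdir -p pics; python3 - <<'E'
from workcell import *
import cv2
print(state())
for n in("scene","side","wrist"):
    print(n,camera_params(n))
    cv2.imwrite(f"pics/{n}0.png",cv2.cvtColor(grab_frame(n),cv2.COLOR_RGB2BGR))
E
```

```text
pics
{'time_s': 0.0, 'qpos': array([-6.73230578e+01,  1.83525293e+01,  8.97033449e+01, -2.82340941e-04,
        7.20438557e+01, -1.14598588e+00]), 'qvel': array([-0.10970777, -0.04462734, -0.03643561, -0.09128978, -0.03920215,
       -0.02841113]), 'effort': array([-7.01549743e-04, -4.12462449e+01, -2.31973135e+01,  7.26164994e-02,
        4.59191320e-02, -1.67041508e-04]), 'ee_pos': array([ 232.06285865, -525.56720752,  213.13211375]), 'ee_rot': array([-90.99176652,  89.90026977, 112.83124886]), 'force': array([-0.35543387, -0.31167897, -1.10924436]), 'torque': array([ 0.00213176, -0.03510878, -0.01917095]), 'gripper_width': 91.38228351608178}
scene {'fx': 410.9268809632954, 'fy': 410.9268809632954, 'cx': 325.60710060203587, 'cy': 199.4424582689212, 'k1': -0.07504048111583125, 'position': array([ 828.25675639, -455.30974547,  758.08878416]), 'attitude': array([33.26895907, -0.70249043, 34.54838641])}
side {'fx': 415.4136261287244, 'fy': 415.4136261287244, 'cx': 329.2951653759109, 'cy': 206.47724419350152, 'k1': 0.00010969146528514536, 'position': array([219.06252576, 548.7119279 , 754.03038509]), 'attitude': array([  44.74096079,   -1.03613672, -150.6154757 ])}
wrist {'fx': 346.35926228258785, 'fy': 346.35926228258785, 'cx': 317.2917320286141, 'cy': 197.2831061939208, 'k1': -0.07119386618650402, 'hand_eye': array([[-7.53227948e-04,  2.40938063e-01, -9.70540201e-01,
        -1.71117888e+02],
       [ 9.99999626e-01,  5.93331781e-04, -6.28795650e-04,
        -1.71921896e+00],
       [ 4.24351540e-04, -9.70540312e-01, -2.40938420e-01,
        -6.71099166e+01],
       [ 0.00000000e+00,  0.00000000e+00,  0.00000000e+00,
         1.00000000e+00]])}
```

View pics/scene0.png

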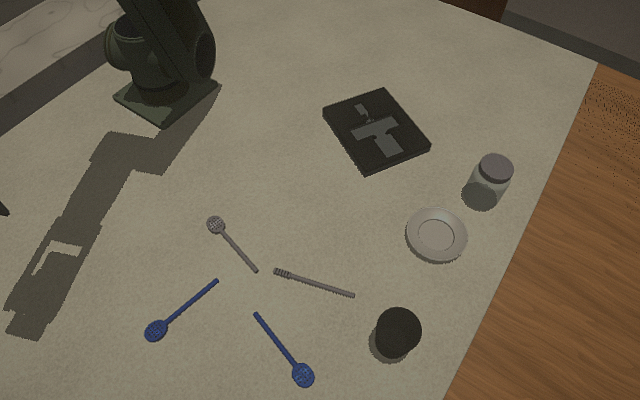

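View pics/side0.png

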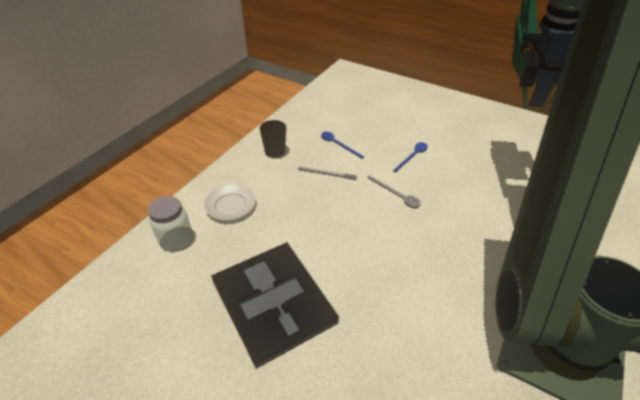

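View pics/wrist0.png

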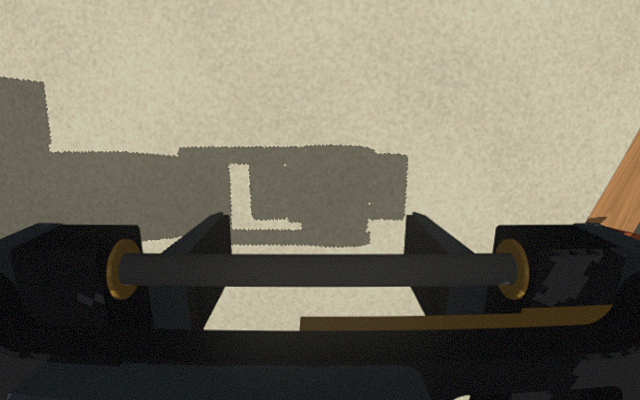

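The scene view shows the steel spoon straw with its head at about (216,225) and tail at (257,272). The slim straw runs from (275,271) to (354,296), and two blue straws are decoys. The foam is centred near (376,131), with the wide part of the pocket toward (388,146). Next I'll localise these.

```bash
cat > h.py <<'E'
from workcell import *
import numpy as np, cv2
from scipy.spatial.transform import Rotation as R
def pose(st):
    return R.from_euler('xyz',st['ee_rot'],degrees=True).as_matrix(),np.array(st['ee_pos'])
def cam(n,st=None):
    c=camera_params(n)
    if n=='wrist':
        Rt,p=pose(st);H=np.array(c['hand_eye']);return c,Rt@H[:3,:3],Rt@H[:3,3]+p
    return c,R.from_euler('xyz',c['attitude'],degrees=True).as_matrix(),np.array(c['position'])
def proj(n,P,st=None):
    c,Rm,t=cam(n,st);q=(np.atleast_2d(P)-t)@Rm
    s=np.c_[q[:,0]/-q[:,2],-q[:,1]/-q[:,2]];r2=(s**2).sum(1,keepdims=True);s=s*(1+c['k1']*r2)
    return s*[c['fx'],c['fy']]+[c['cx'],c['cy']]
def back(n,uv,z,st=None):
    c,Rm,t=cam(n,st);uv=np.atleast_2d(np.float64(uv))
    d=(uv-[c['cx'],c['cy']])/[c['fx'],c['fy']];s=d.copy()
    for _ in range(20): s=d/(1+c['k1']*(s**2).sum(1,keepdims=True))
    w=np.c_[s[:,0],-s[:,1],-np.ones(len(s))]@Rm.T
    return t+w*((z-t[2])/w[:,2])[:,None]
E
python3 - <<'E'
from h import *
a=cv2.imread('pics/scene0.png');b=cv2.imread('pics/side0.png')
f=lambda i,x,y,w,h,k:cv2.resize(i[y:y+h,x:x+w],None,fx=k,fy=k,interpolation=cv2.INTER_CUBIC)
cv2.imwrite('pics/z1.png',f(a,310,75,130,110,6))
cv2.imwrite('pics/z2.png',f(a,195,205,170,100,4.7))
cv2.imwrite('pics/z3.png',f(b,200,230,150,145,4))
cv2.imwrite('pics/z4.png',f(b,290,155,140,60,5.7))
E
```

```text
(no output)
```

View pics/z1.png

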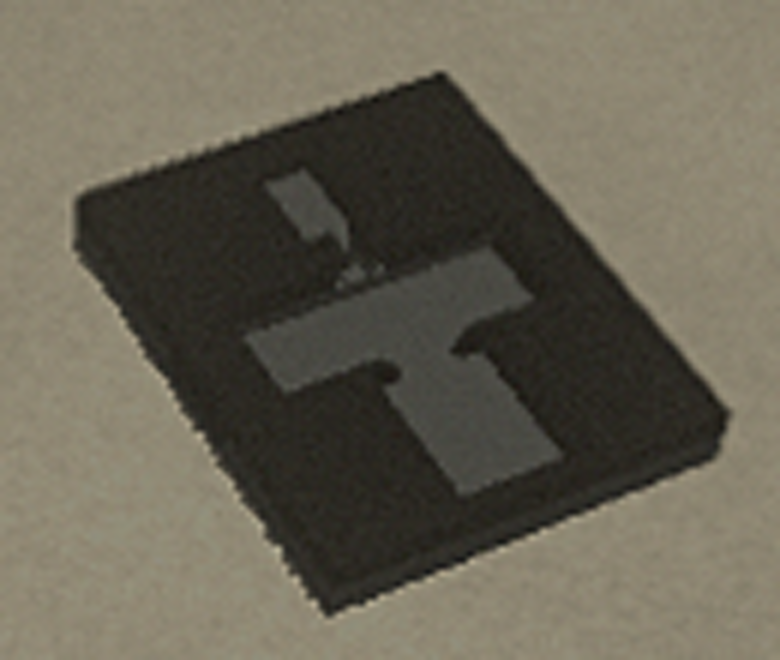

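View pics/z2.png

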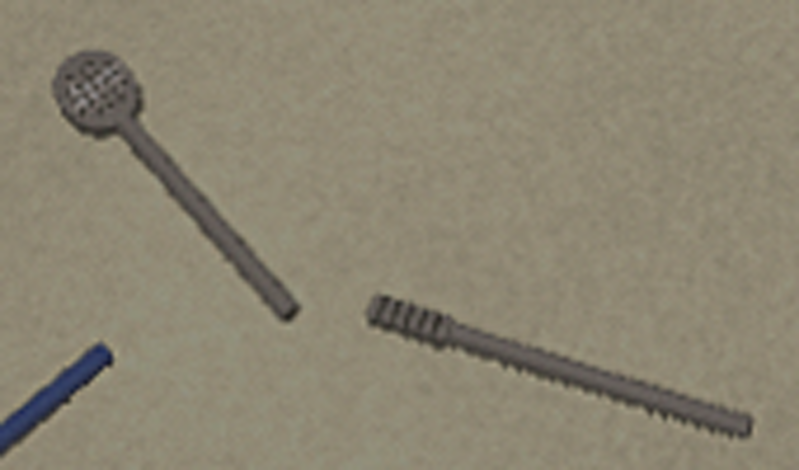

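View pics/z3.png

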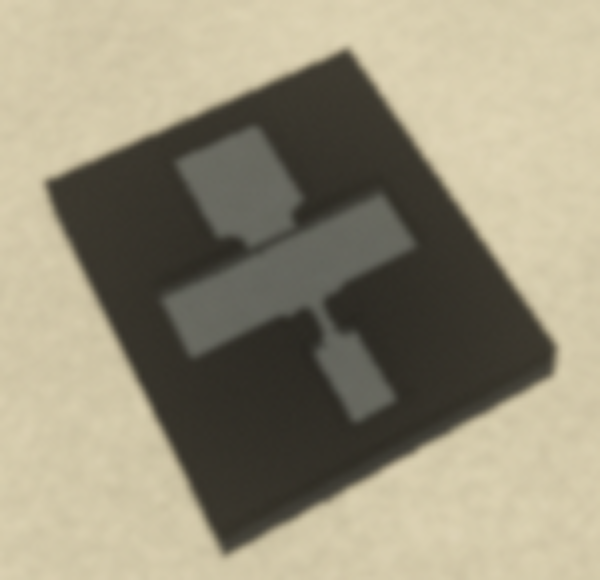

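View pics/z4.png

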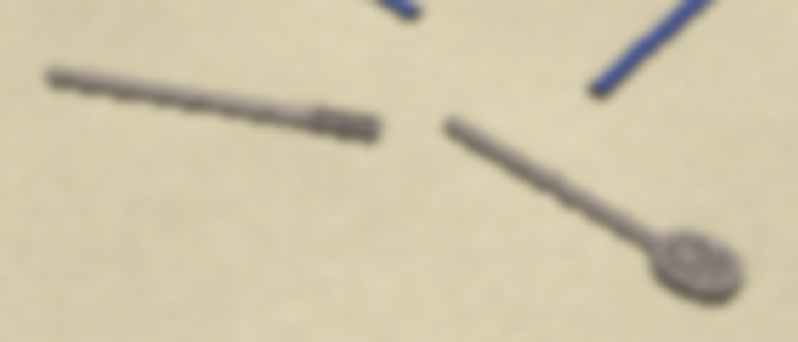

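```bash
cat > fit.py <<'E'
from h import *
from scipy.optimize import least_squares
un=lambda p,k,o:(np.float64(p)+.5)/k-.5+o
A=un([[78,196],[443,73],[730,412],[325,592]],6,[310,75])
B=un([[47,183],[348,48],[556,348],[220,530]],4,[200,230])
print(back('scene',A,28).round(1)); print(back('side',B,28).round(1))
# straw
s=un([[55,88],[292,312]],4.7,[195,205]); print('straw scene',back('scene',s,5).round(1))
s=un([[742,275],[450,126]],5.7,[290,155]); print('straw side',back('side',s,5).round(1))
p=un([[372,308],[748,425]],4.7,[195,205]); print('plain scene',back('scene',p,5).round(1))
p=un([[380,130],[50,75]],5.7,[290,155]); print('plain side',back('side',p,5).round(1))
E
python3 fit.py
```

```text
[[401.3 167.3  28. ]
 [487.7 322.3  28. ]
 [678.3 218.1  28. ]
 [593.9  50.4  28. ]]
[[674.4 218.2  28. ]
 [589.1  61.8  28. ]
 [396.7 169.5  28. ]
 [483.6 324.4  28. ]]
straw scene [[ 383.1 -237.7    5. ]
 [ 540.1 -259.9    5. ]]
straw side [[ 377.  -234.3    5. ]
 [ 535.2 -259.4    5. ]]
plain scene [[ 566.4 -239.1    5. ]
 [ 723.6 -192.2    5. ]]
plain side [[ 562.9 -239.6    5. ]
 [ 720.7 -193.7    5. ]]
```

```bash
python3 - <<'E'
from h import *
st=state();Rt,p=pose(st);print(Rt.round(3));print('tool y yaw',np.degrees(np.arctan2(Rt[1,1],Rt[0,1])))
y=np.radians(112.83)
print(R.from_euler('xyz',st['ee_rot'],degrees=True).as_matrix().round(3))
E
```

```text
[[-0.     0.404 -0.915]
 [ 0.001 -0.915 -0.404]
 [-1.    -0.001 -0.   ]]
tool y yaw -66.17734393383243
[[-0.     0.404 -0.915]
 [ 0.001 -0.915 -0.404]
 [-1.    -0.001 -0.   ]]
```

```bash
cat > plan.py <<'E'
from h import *
import sys
# usage: plan.py x y z yaw_y : offset and rot to a vertical tool with that TCP and jaw yaw
x,y,z,yaw=map(float,sys.argv[1:5])
st=state();Rt,p=pose(st)
yy=np.radians(yaw);Y=np.array([np.cos(yy),np.sin(yy),0]);X=np.array([0,0,-1.]);G=np.c_[X,Y,np.cross(X,Y)]
print('t',round(st['time_s'],2),'now',p.round(1),'F',st['force'].round(1),'w',round(st['gripper_width'],1),'q',np.round(st['qpos'],1))
o=Rt.T@(np.array([x,y,z])-p);r=R.from_matrix(Rt.T@G).as_rotvec(degrees=True)
print('offset',o.round(1),np.linalg.norm(o).round(0),'rot',r.round(2))
E
python3 plan.py 462 -248 120 -98.6
```

```text
t 0.15 now [ 232.1 -525.7  213.3] F [0.8 0.4 0.3] w 91.1 q [-67.3  18.3  89.7   0.   72.   -1.1]
offset [  93.6 -161.  -322.5] 372.0 rot [3.242e+01 2.000e-02 7.000e-02]
```

```bash
python3 -m handwheel '{"gripper":[0.3,0.5,0.5,0.5,0.5],"offset":[[20,-36,-72],[20,-36,-72],[40,-72,-144],[40,-72,-144],[50,-90,-180]],"rot":[[7,0,0],[14,0,0],[20,0,0],[26,0,0],[32,0,0]]}' && python3 plan.py 462 -248 120 -98.6
```

```text
time_s: 0.57
ee_pos: [360.2, -370.6, 163.8]
ee_rot: [-60.5, 90.0, 110.9]
force: [1.0, -0.4, -0.8]
gripper_width: 60.6
t 0.57 now [ 360.2 -370.6  163.8] F [ 1.  -0.4 -0.8] w 60.6 q [-47.1  15.3 101.6   0.   63.   51.4]
offset [  43.8 -136.3  -82.6] 165.0 rot [0.08 0.   0.01]
```

```bash
python3 -m handwheel '{"gripper":[0.5,0.5,0.5,0.5,0.5],"offset":[[10,-34,-20],[20,-66,-40],[32,-100,-60],[44,-136,-82],[44,-136,-82]],"rot":[[0,0,0],[0,0,0],[0,0,0],[0,0,0],[0,0,0]]}' && python3 plan.py 462 -248 120 -98.6; python3 - <<'E'
from h import *
st=state();im=grab_frame('wrist');np.save('w1.npy',im);import pickle;pickle.dump(st,open('w1.pkl','wb'))
cv2.imwrite('pics/w1.png',cv2.cvtColor(im,cv2.COLOR_RGB2BGR))
d=np.array([np.cos(np.radians(171.4)),np.sin(np.radians(171.4)),0]);o=np.array([462,-248,5.])
print(proj('wrist',[o-80*d,o,o+42*d,o+86*d],st).round(0))
E
```

```text
time_s: 0.98
ee_pos: [462.2, -244.0, 118.2]
ee_rot: [-57.7, 89.8, 114.4]
force: [-1.1, 0.3, 0.3]
gripper_width: 45.7
t 0.98 now [ 462.2 -244.   118.2] F [-1.1  0.3  0.3] w 45.7 q [-29.2  18.4 104.5   0.2  57.3  68.6]
offset [-1.8  4.  -0.4] 4.0 rot [0.73 0.13 0.21]
[[326.  93.]
 [324. 192.]
 [323. 239.]
 [322. 284.]]
```

View pics/w1.png

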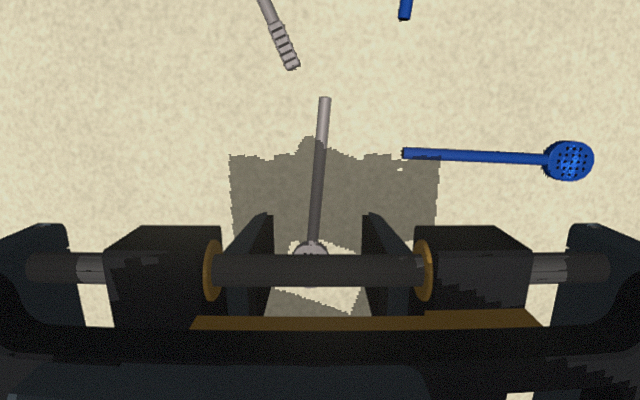

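The wrist view shows the straw's tail end at about (325,97), with the stem running to (314,240). Its head is partly hidden at (311,250). Now I'll backproject these.

```bash
python3 - <<'E'
from h import *
import pickle
st=pickle.load(open('w1.pkl','rb'));im=np.load('w1.npy')
P=back('wrist',[[325,97],[319.5,170],[314,238]],6,st);print(P.round(1))
v=P[2]-P[0];print(np.degrees(np.arctan2(v[1],v[0])),np.linalg.norm(v)); d=v/np.linalg.norm(v)
print('origin by tail',P[0]+80*d)
print('blue',back('wrist',[[404,153],[404,18],[292,67]],5,st).round(1))
z=cv2.resize(im[80:300,200:440],None,fx=3,fy=3)[:600]
cv2.imwrite('pics/w1z.png',cv2.cvtColor(cv2.convertScaleAbs(z,alpha=1.5,beta=20),cv2.COLOR_RGB2BGR))
E
```

```text
[[ 538.3 -259.2    6. ]
 [ 481.  -246.9    6. ]
 [ 422.5 -234.     6. ]]
167.7700276098977 118.52705219094882
origin by tail [ 460.11445111 -242.20843264    6.        ]
blue [[ 485.4 -317.8    5. ]
 [ 588.9 -327.     5. ]
 [ 564.5 -236.7    5. ]]
```

View pics/w1z.png

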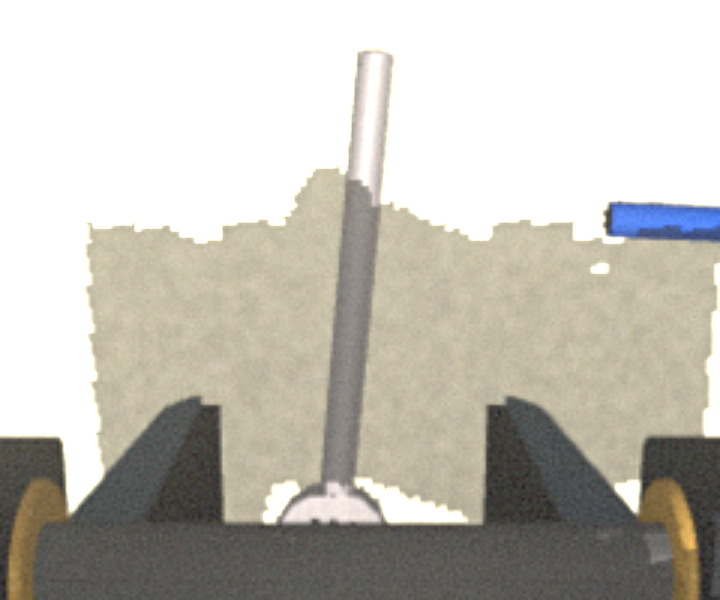

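```bash
python3 -m handwheel '{"gripper":[0.5],"offset":[[0,0,0]],"rot":[[0,0,0]]}' && python3 - <<'E'
from h import *
ps=[]
st=state();im=grab_frame('wrist');
import pickle;pickle.dump(st,open('w2.pkl','wb'));np.save('w2.npy',im)
print(pose(st)[1].round(1),st['ee_rot'].round(2))
cv2.imwrite('pics/w2.png',cv2.cvtColor(im,cv2.COLOR_RGB2BGR))
g=cv2.cvtColor(im,cv2.COLOR_RGB2GRAY).astype(int)
for r in (100,105,110,120,150,170,190,210,225,235):
    row=cv2.GaussianBlur(im[r-1:r+2].astype(np.float32).mean(0),(1,1),0)
    print(r,[int(x) for x in row[300:345].mean(1)])
E
```

```text
time_s: 1.12
ee_pos: [460.0, -248.8, 120.0]
ee_rot: [13.3, 89.9, -174.8]
force: [-0.2, 0.0, -0.6]
gripper_width: 45.7
[ 460.  -248.8  120. ] [  13.29   89.93 -174.76]
100 [197, 197, 195, 196, 199, 204, 205, 210, 211, 212, 205, 132, 97, 103, 130, 146, 161, 172, 164, 150, 133, 121, 104, 127, 199, 211, 207, 207, 205, 206, 207, 208, 210, 209, 208, 206, 204, 202, 202, 205, 205, 207, 206, 206, 207]
105 [202, 202, 203, 207, 209, 210, 210, 208, 209, 211, 197, 103, 105, 121, 136, 153, 168, 171, 156, 142, 128, 114, 110, 146, 212, 211, 207, 205, 205, 205, 203, 204, 208, 208, 208, 208, 208, 207, 205, 202, 198, 194, 192, 198, 204]
110 [205, 204, 205, 204, 207, 208, 207, 210, 212, 208, 165, 100, 111, 132, 143, 159, 172, 163, 151, 137, 122, 109, 120, 178, 207, 206, 207, 206, 207, 204, 201, 197, 201, 207, 206, 207, 208, 210, 208, 208, 209, 210, 210, 209, 209]
120 [201, 204, 203, 203, 201, 198, 198, 201, 205, 186, 100, 109, 127, 140, 156, 171, 164, 149, 135, 124, 110, 117, 171, 207, 206, 208, 206, 210, 207, 207, 206, 200, 199, 200, 200, 202, 200, 201, 203, 205, 206, 206, 208, 207, 210]
150 [115, 117,
[... 590 characters left out ...]
0, 111, 110, 111, 110, 110, 110, 112, 112, 113]
210 [114, 113, 98, 64, 67, 74, 77, 78, 78, 77, 74, 72, 67, 70, 81, 111, 111, 110, 106, 110, 108, 107, 106, 107, 105, 103, 104, 106, 110, 109, 108, 107, 108, 112, 113, 111, 109, 105, 106, 105, 106, 108, 110, 112, 110]
225 [109, 92, 68, 70, 71, 75, 78, 80, 76, 72, 70, 65, 71, 95, 106, 105, 106, 107, 104, 105, 103, 104, 105, 107, 106, 107, 106, 105, 107, 105, 105, 108, 104, 108, 108, 106, 106, 107, 109, 111, 113, 112, 114, 111, 111]
235 [103, 65, 66, 71, 74, 76, 76, 74, 73, 69, 65, 74, 103, 106, 103, 102, 102, 103, 105, 107, 109, 106, 106, 108, 108, 110, 107, 107, 104, 105, 106, 103, 104, 103, 102, 103, 104, 105, 105, 107, 108, 108, 107, 105, 105]
```

View pics/w2.png

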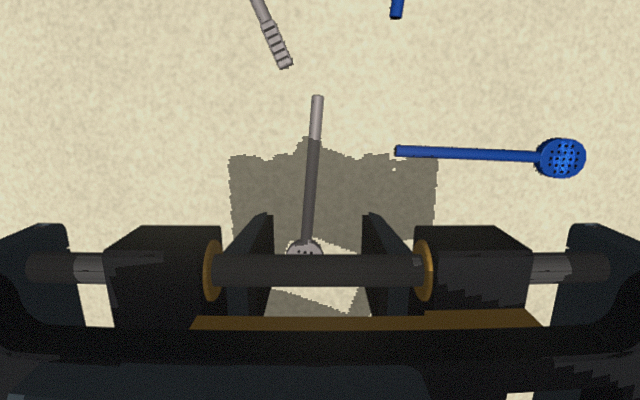

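```bash
python3 - <<'E'
from h import *
import pickle
st=pickle.load(open('w2.pkl','rb'))
P=back('wrist',[[317.4,96],[317.2,100],[315.5,120],[311.5,170],[308,210],[305.9,235],[305.3,241]],6,st);print(P.round(1))
v=P[-1]-P[0];print(np.degrees(np.arctan2(v[1],v[0])),np.linalg.norm(v)); d=v/np.linalg.norm(v)
print('origin by tail',P[0]+80*d)
Rt,p=pose(st);print('jaw yaw',np.degrees(np.arctan2(Rt[1,1],Rt[0,1])))
E
python3 plan.py 460 -245 30 -101.5
```

```text
[[ 537.9 -258.9    6. ]
 [ 534.8 -258.3    6. ]
 [ 519.5 -254.7    6. ]
 [ 479.6 -245.7    6. ]
 [ 445.7 -237.7    6. ]
 [ 423.5 -232.6    6. ]
 [ 418.1 -231.2    6. ]]
166.981086458063 122.94165423946563
origin by tail [ 459.91891074 -240.87619774    6.        ]
jaw yaw -98.0488275209669
t 1.17 now [ 459.8 -249.7  120.4] F [ 0.6 -0.8  0.9] w 45.6 q [-29.7  18.3 104.4  -0.   57.4  68.4]
offset [90.4 -4.8  0.4] 91.0 rot [ 3.35  0.02 -0.03]
```

```bash
python3 - <<'E'
from h import *
un=lambda p,k,o:(np.float64(p)+.5)/k-.5+o
for n,s in(('scene',un([[97,91],[290,312]],4.7,[195,205])),('side',un([[700,267],[450,126]],5.7,[290,155]))):
    P=back(n,s,6);v=P[0]-P[1];d=v/np.linalg.norm(v);print(P.round(1),np.degrees(np.arctan2(v[1],v[0])),np.linalg.norm(v),(P[1]+80*d).round(1))
E
```

```text
[[ 400.3 -228.2    6. ]
 [ 539.8 -260.6    6. ]] 166.9358249362393 143.1669745353601 [ 461.9 -242.5    6. ]
[[ 395.1 -228.5    6. ]
 [ 534.7 -258.3    6. ]] 167.93680118572058 142.7632581781448 [ 456.5 -241.6    6. ]
```

Once the axis is read correctly, all three cameras agree: origin about (460,-241.5) and heading 167°. Next I'll descend.

```bash
python3 plan.py 460 -241.5 30 -103; python3 -m handwheel '{"gripper":[0.5,0.5,0.5,0.5,0.5],"offset":[[30,-8,1],[60,-8.5,1],[90,-8.5,1],[90,-8.5,1],[90,-8.5,1]],"rot":[[5,0,0],[5,0,0],[5,0,0],[5,0,0],[5,0,0]]}' && python3 plan.py 460 -241.5 2 -103
```

```text
t 1.17 now [ 459.8 -249.7  120.4] F [ 0.6 -0.8  0.9] w 45.6 q [-29.7  18.3 104.4  -0.   57.4  68.4]
offset [90.4 -8.2  0.9] 91.0 rot [ 4.85  0.02 -0.03]
time_s: 1.58
ee_pos: [458.9, -241.7, 30.0]
ee_rot: [-9.1, 89.9, 157.6]
force: [1.1, -0.9, 0.3]
gripper_width: 45.5
t 1.58 now [ 458.9 -241.7   30. ] F [ 1.1 -0.9  0.3] w 45.5 q [-29.   24.3 110.9  -0.   44.9  74.3]
offset [28.  -0.5 -1. ] 28.0 rot [-0.31  0.14  0.02]
```

```bash
python3 -m handwheel '{"gripper":[0.5,0.5,0.5,0.5],"offset":[[15,0,-1],[25,0,-1],[27.5,0,-1],[27.5,0,-1]],"rot":[[0,0,0],[0,0,0],[0,0,0],[0,0,0]]}' && python3 plan.py 460 -241.5 2 -103;  python3 - <<'E'
from h import *
im=grab_frame('wrist');cv2.imwrite('pics/w3.png',cv2.cvtColor(im,cv2.COLOR_RGB2BGR))
E
```

```text
time_s: 1.92
ee_pos: [461.2, -241.5, 3.4]
ee_rot: [151.5, 90.0, -41.7]
force: [0.6, -0.2, 0.3]
gripper_width: 45.9
t 1.92 now [ 461.2 -241.5    3.4] F [ 0.6 -0.2  0.3] w 45.9 q [-28.9  26.6 112.3  -0.   41.1  74.3]
offset [1.4 0.3 1.2] 2.0 rot [-0.22 -0.02 -0.01]
```

View pics/w3.png

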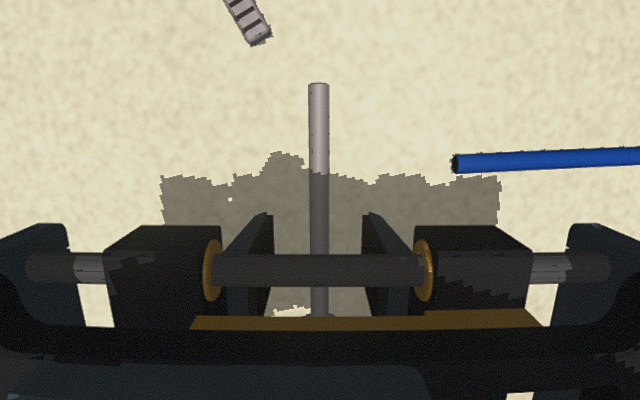

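The stem is centred between the fingers, vertical at column 318. Now closing with 30 N.

```bash
python3 -m handwheel '{"gripper":[0.7,0.9,1,1,1],"offset":[[1,0,0],[1,0,0],[1,0,0],[1,0,0],[1,0,0]],"rot":[[0,0,0],[0,0,0],[0,0,0],[0,0,0],[0,0,0]]}' 30 && python3 -m handwheel '{"gripper":[1,1],"offset":[[0,0,0],[0,0,0]],"rot":[[0,0,0],[0,0,0]]}'
```

```text
time_s: 2.38
ee_pos: [461.4, -241.0, 2.1]
ee_rot: [155.9, 90.0, -37.3]
force: [0.0, -0.1, -0.6]
gripper_width: 15.0
time_s: 2.55
ee_pos: [461.4, -241.0, 2.0]
ee_rot: [144.7, 90.0, -48.5]
force: [0.6, -0.8, 0.6]
gripper_width: 9.3
```

```bash
python3 -m handwheel '{"gripper":[1,1,1,1,1],"offset":[[-20,0,0],[-50,0,0],[-80,0,0],[-110,0,0],[-110,0,0]],"rot":[[0,0,0],[0,0,0],[0,0,0],[0,0,0],[0,0,0]]}'; python3 - <<'E'
from h import *
im=grab_frame('wrist');cv2.imwrite('pics/w4.png',cv2.cvtColor(im,cv2.COLOR_RGB2BGR));print(state()['gripper_width'],state()['force'])
im=grab_frame('side');cv2.imwrite('pics/s4.png',cv2.cvtColor(cv2.resize(im[80:280,240:560],None,fx=2.5,fy=2.5),cv2.COLOR_RGB2BGR))
E
```

```text
time_s: 2.97
ee_pos: [464.7, -242.8, 117.4]
ee_rot: [164.5, 89.3, -28.6]
force: [1.0, -1.4, 0.7]
gripper_width: 8.9
9.237955215433272 [-0.11822497 -0.45085701  0.19972855]
```

View pics/w4.png

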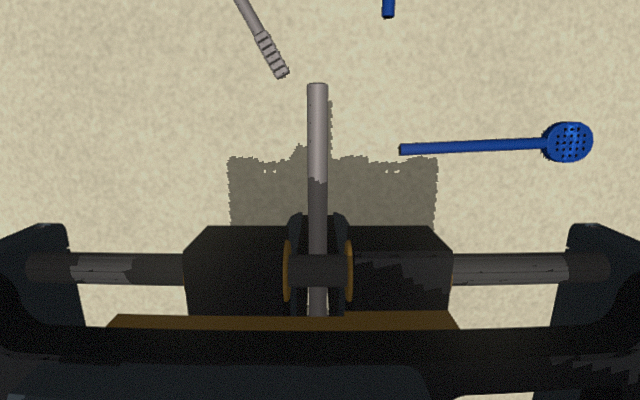

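View pics/s4.png

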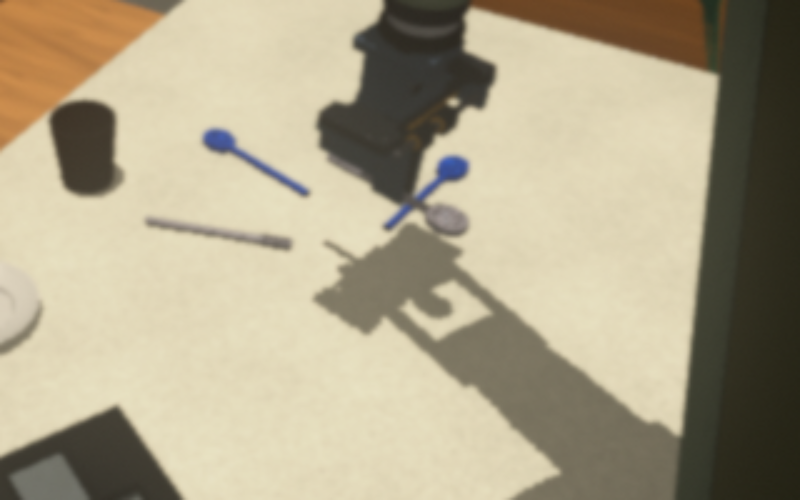

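```bash
python3 - <<'E'
from h import *
st=state();c=camera_params('wrist');H=np.array(c['hand_eye'])
print(pose(st)[1])
uv=np.array([317.5,85.])
d=(uv-[c['cx'],c['cy']])/[c['fx'],c['fy']];s=d*1
for _ in range(20): s=d/(1+c['k1']*(s**2).sum())
w=H[:3,:3]@[s[0],-s[1],-1];t=H[:3,3];k=(-5-t[0])/w[0]
print('tail in tool (x=-5 plane)',(t+k*w).round(1))
E
python3 plan.py 477 -155 115 -70
```

```text
[ 461.73448155 -241.1894473   112.81643756]
tail in tool (x=-5 plane) [ -5.   -0.9 -78.3]
t 3.07 now [ 461.7 -241.2  112.8] F [ 0.5 -0.7 -0.1] w 9.6 q [-28.8  18.5 105.4  -0.   56.   74.3]
offset [ -2.3 -87.4   4.8] 88.0 rot [-33.17  -0.13  -0.08]
```

```bash
python3 -m handwheel '{"gripper":[1,1,1,1,1],"offset":[[0,-17,1],[-1,-34,2],[-2,-52,3],[-2,-70,4],[-2,-87,5]],"rot":[[-6.6,0,0],[-13.2,0,0],[-19.8,0,0],[-26.4,0,0],[-33,0,0]]}' && python3 plan.py 492 -68 115 -37.6
```

```text
time_s: 3.48
ee_pos: [475.0, -153.8, 112.0]
ee_rot: [-40.1, 89.8, 160.1]
force: [0.3, 0.5, -0.9]
gripper_width: 9.3
t 3.48 now [ 475.  -153.8  112. ] F [ 0.3  0.5 -0.9] w 9.3 q [-19.3  16.9 107.9   0.   55.4  50.6]
offset [ -3.  -74.7 -45.5] 88.0 rot [-32.26   0.13   0.19]
```

```bash
python3 - <<'E'
from h import *
# ideal rows for next calls, assuming commanded chain: offsets between consecutive waypoints expressed in tool axes
def G(yaw):
    yy=np.radians(yaw);Y=np.array([np.cos(yy),np.sin(yy),0]);X=np.array([0,0,-1.]);return np.c_[X,Y,np.cross(X,Y)]
W=[(477,-155,115,-70),(492,-68,115,-37),(507,19,115,-4),(523,106,115,28),(538,192,115,60.5)]
for a,b in zip(W,W[1:]): print(b,(G(a[3]).T@(np.array(b[:3])-a[:3])).round(1),a[3]-b[3])
E
```

```text
(492, -68, 115, -37) [  0.  -76.6 -43.9] -33
(507, 19, 115, -4) [  0.  -40.4 -78.5] -33
(523, 106, 115, 28) [  0.    9.9 -87.9] -32
(538, 192, 115, 60.5) [  0.   53.6 -68.9] -32.5
```

```bash
python3 -m handwheel '{"gripper":[1,1,1,1,1],"offset":[[0,-15,-9],[-1,-30,-18],[-2,-46,-27],[-2,-61,-36],[-2,-76,-45]],"rot":[[-6.6,0,0],[-13.2,0,0],[-19.8,0,0],[-26.4,0,0],[-33,0,0]]}' && python3 -m handwheel '{"gripper":[1,1,1,1,1],"offset":[[0,-8,-16],[0,-16,-32],[0,-24,-48],[0,-32,-63],[0,-40,-79]],"rot":[[-6.6,0,0],[-13.2,0,0],[-19.8,0,0],[-26.4,0,0],[-33,0,0]]}' && python3 plan.py 523 106 115 28
```

```text
time_s: 3.9
ee_pos: [491.5, -67.2, 114.0]
ee_rot: [-61.9, 89.8, 171.3]
force: [-0.2, -0.4, -1.5]
gripper_width: 9.1
time_s: 4.32
ee_pos: [507.2, 19.6, 113.8]
ee_rot: [-83.6, 89.8, -177.5]
force: [1.0, 0.0, -0.3]
gripper_width: 9.3
t 4.32 now [507.2  19.6 113.8] F [ 1.   0.  -0.3] w 9.3 q [  0.9  17.5 106.7  -0.   56.1   4.8]
offset [ -1.3   9.9 -87.3] 88.0 rot [-31.85  -0.04   0.24]
```

```bash
python3 -m handwheel '{"gripper":[1,1,1,1,1],"offset":[[0,2,-18],[0,4,-36],[-1,6,-54],[-1,8,-71],[-1,10,-88]],"rot":[[-6.4,0,0],[-12.8,0,0],[-19.2,0,0],[-25.6,0,0],[-32,0,0]]}' && python3 -m handwheel '{"gripper":[1,1,1,1,1],"offset":[[0,12,-16],[0,24,-32],[0,36,-46],[0,54,-69],[0,54,-69]],"rot":[[-6.5,0,0],[-13,0,0],[-19.5,0,0],[-26,0,0],[-32.5,0,0]]}' && python3 -m handwheel '{"gripper":[1,1],"offset":[[0,0,0],[0,0,0]],"rot":[[0,0,0],[0,0,0]]}' && python3 plan.py 538 192 115 60.5; python3 - <<'E'
from h import *
import pickle
st=state()
for n in('wrist','scene','side'):
    im=grab_frame(n);np.save(n+'5.npy',im);cv2.imwrite(f'pics/{n}5.png',cv2.cvtColor(im,cv2.COLOR_RGB2BGR))
pickle.dump(st,open('w5.pkl','wb'))
E
```

```text
time_s: 4.73
ee_pos: [523.7, 106.5, 114.8]
ee_rot: [-106.8, 89.8, -168.7]
force: [-0.9, 0.4, -0.7]
gripper_width: 9.3
time_s: 5.15
ee_pos: [540.5, 195.8, 114.7]
ee_rot: [173.8, 89.9, 144.6]
force: [-0.0, 0.4, -0.6]
gripper_width: 9.1
time_s: 5.32
ee_pos: [539.3, 191.7, 115.0]
ee_rot: [-127.0, 89.8, -156.8]
force: [-0.0, 0.0, -0.2]
gripper_width: 8.4
t 5.32 now [539.3 191.7 115. ] F [-0.   0.  -0.2] w 8.4 q [ 18.4  22.7  98.1  -0.   59.4 -41.8]
offset [-0.  -0.4 -1.3] 1.0 rot [-0.31 -0.14  0.18]
```

View pics/wrist5.png

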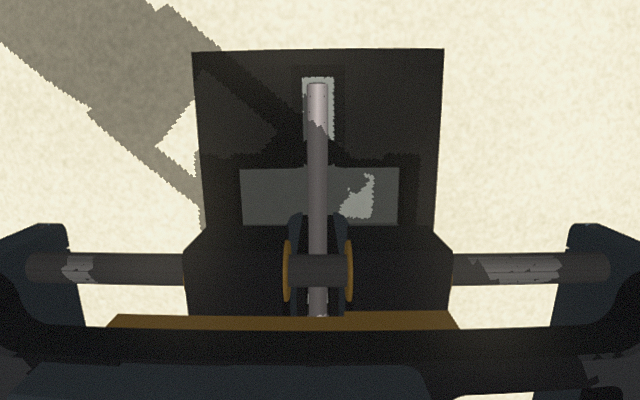

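View pics/scene5.png

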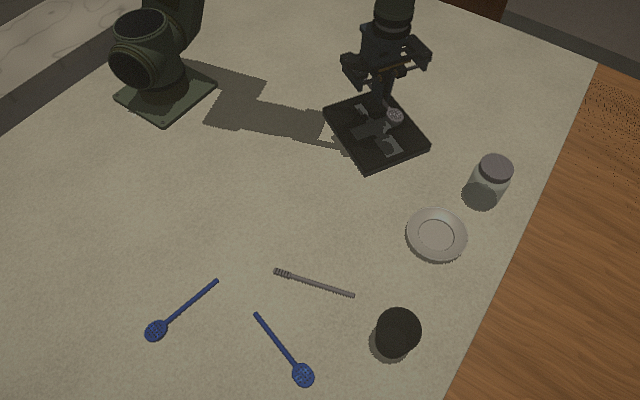

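View pics/side5.png

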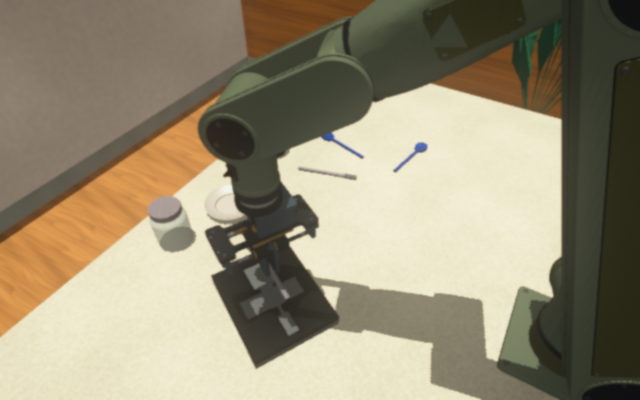

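The wrist view shows the far corners of the foam at (192,53) and (444,49). The notch floor spans columns 240 to 399 and the channel spans 302 to 334. The straw lies at column 317, nearly over the centre, and the scene view confirms its head is on the wide side.

```bash
python3 - <<'E'
from h import *
import pickle
st=pickle.load(open('w5.pkl','rb'));Rt,p=pose(st)
C=back('wrist',[[192,53],[444,49]],28,st);print('far corners',C.round(1),np.linalg.norm(C[0]-C[1]))
v=C[1]-C[0]; n=np.array([-v[1],v[0],0])/np.linalg.norm(v)
if n[0]<0:n=-n
print('heading x',np.degrees(np.arctan2(n[1],n[0])),'origin',(C.mean(0)+110*n).round(1))
N=back('wrist',[[240,169],[399,168],[243,225],[398,225]],8,st);print('notch',N.round(1),np.linalg.norm(N[0]-N[1]),N[:2].mean(0),N[2:].mean(0))
K=back('wrist',[[302.5,78],[334,78],[303,138],[334,138]],16,st);print('chan',K.round(1),np.linalg.norm(K[0]-K[1]))
e=back('wrist',[[200.5,170],[440,170],[204,225],[436,225]],28,st);print('edges',e.round(1),np.linalg.norm(e[0]-e[1]),e[:2].mean(0),e[2:].mean(0))
print('tool',p,'zhead',np.degrees(np.arctan2(Rt[1,2],Rt[0,2])),Rt[:,2].round(3),Rt[:,0].round(4))
# foam y coordinate of centreline points relative to tool (tool axes)
for q in (C.mean(0),N[:2].mean(0),K[:2].mean(0),e[:2].mean(0)): print((Rt.T@(q-p)).round(1))
E
```

```text
far corners [[399.  169.7  28. ]
 [485.7 326.3  28. ]] 179.06652963709482
heading x -28.991420043037735 origin [538.6 194.7  28. ]
notch [[487.4 149.1   8. ]
 [551.  261.9   8. ]
 [529.  125.3   8. ]
 [594.2 239.3   8. ]] 129.45743241989453 [519.21031873 205.48547688   8.        ] [561.60225493 182.2664656    8.        ]
chan [[452.5 229.   16. ]
 [464.2 249.4  16. ]
 [491.2 206.9  16. ]
 [503.1 227.7  16. ]] 23.524105893937303
edges [[472.4 128.   28. ]
 [562.8 286.   28. ]
 [510.1 105.5  28. ]
 [601.2 264.6  28. ]] 182.0380348298688 [517.60116365 206.99497996  28.        ] [555.63947594 185.0502179   28.        ]
tool [539.34080904 191.7113056  114.97956676] zhead -29.80997926562223 [ 0.868 -0.497 -0.002] [-0.0036 -0.0016 -1.    ]
[  87.2    0.9 -111.9]
[107.    2.3 -24.1]
[ 99.2   1.3 -93.7]
[ 87.    2.7 -26.3]
```

```bash
python3 -m handwheel '{"gripper":[1,1,1,1,1],"offset":[[16,3.5,-3.5],[35,3.5,-3.5],[55,3.5,-3.5],[68,3.5,-3.5],[68,3.5,-3.5]],"rot":[[-0.8,0,0],[-0.8,0,0],[-0.8,0,0],[-0.8,0,0],[-0.8,0,0]]}' && python3 -m handwheel '{"gripper":[1,1],"offset":[[0,0,0],[0,0,0]],"rot":[[0,0,0],[0,0,0]]}'; python3 - <<'E'
from h import *
import pickle
st=state();Rt,p=pose(st);print(p,st['force'])
for n in('wrist','scene'):
    im=grab_frame(n);np.save(n+'6.npy',im);cv2.imwrite(f'pics/{n}6.png',cv2.cvtColor(im,cv2.COLOR_RGB2BGR))
cv2.imwrite('pics/scene6z.png',cv2.cvtColor(cv2.resize(im[70:190,310:450],None,fx=5,fy=5,interpolation=cv2.INTER_CUBIC),cv2.COLOR_RGB2BGR))
pickle.dump(st,open('w6.pkl','wb'))
E
```

```text
time_s: 5.88
ee_pos: [537.0, 195.3, 46.0]
ee_rot: [-131.0, 89.6, -160.0]
force: [-0.8, -0.0, -1.0]
gripper_width: 9.5
time_s: 6.05
ee_pos: [539.9, 196.6, 49.7]
ee_rot: [44.1, 89.9, 15.2]
force: [-0.7, 0.5, 0.2]
gripper_width: 9.4
[539.94319462 196.63061258  49.6889702 ] [-0.70962107  0.48840639  0.17071348]
```

View pics/wrist6.png

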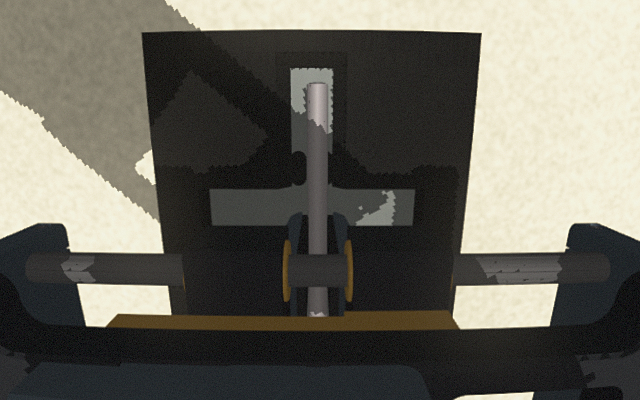

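View pics/scene6z.png

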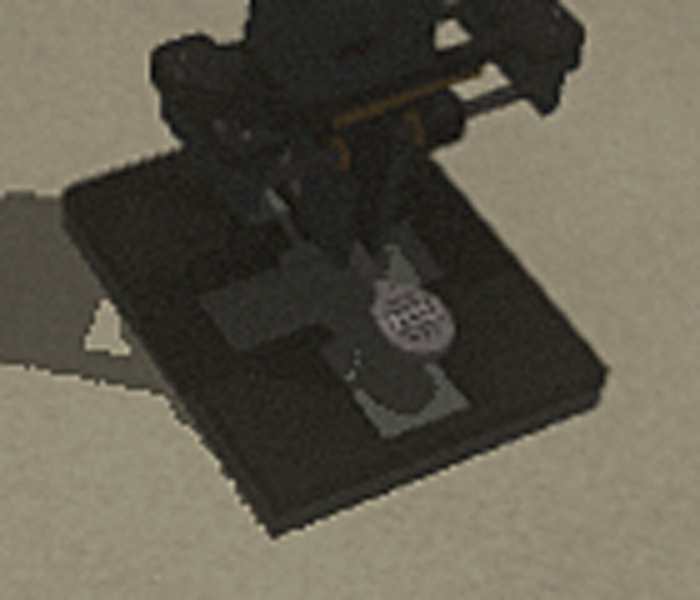

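```bash
cat > rel.py <<'E'
from h import *
import sys
# points in tool frame, tool assumed vertical; h=TCP height
def rel(uv,z,h):
    c=camera_params('wrist');H=np.array(c['hand_eye']);uv=np.atleast_2d(np.float64(uv))
    d=(uv-[c['cx'],c['cy']])/[c['fx'],c['fy']];s=d.copy()
    for _ in range(20): s=d/(1+c['k1']*(s**2).sum(1,keepdims=True))
    w=np.c_[s[:,0],-s[:,1],-np.ones(len(s))]@H[:3,:3].T;t=H[:3,3]
    return t+w*(((h-z)-t[0])/w[:,0])[:,None]
E
python3 - <<'E'
from rel import *
for h in (46.5,48,49.7):
    C=rel([[142,33],[482,34]],28,h);N=rel([[210,190],[414,190],[211,225],[413.5,225]],8,h);K=rel([[290.5,68],[333.5,68]],16,h)
    print(h,'top',C[:,1:].round(1).tolist(),np.ptp(C[:,1]).round(1),C.mean(0)[1:].round(1),'notch',np.ptp(N[:2,1]).round(1),N[:2].mean(0)[1:].round(1),N[2:].mean(0)[1:].round(1),'chan',np.ptp(K[:,1]).round(1),K.mean(0)[1:].round(1))
print('straw',rel([[318,85]],5,0+0)[:,1:].round(1),rel([[317.5,84],[317,180],[317.5,230]],5,0).round(1))
E
```

```text
46.5 top [[-90.8, -110.3], [86.4, -109.5]] 177.3 [  -2.2 -109.9] notch 127.4 [ -2.7 -21.6] [-2.7  1.4] chan 23.8 [ -2.3 -92.8]
48 top [[-91.6, -110.6], [87.1, -109.8]] 178.7 [  -2.2 -110.2] notch 128.3 [ -2.8 -21.3] [-2.7  1.9] chan 24.0 [ -2.3 -92.9]
49.7 top [[-92.4, -111.0], [87.9, -110.2]] 180.3 [  -2.3 -110.6] notch 129.3 [ -2.8 -20.9] [-2.7  2.4] chan 24.2 [ -2.3 -93.1]
straw [[  1.  -81.1]] [[ -5.    0.8 -81.5]
 [ -5.    0.5 -36.5]
 [ -5.    0.7 -10.7]]
```

```bash
python3 - <<'E'
from rel import *
for _ in range(2): print(camera_params('wrist'))
print(rel([[317.5,85]],5,0))
E
```

```text
{'fx': 346.35926228258785, 'fy': 346.35926228258785, 'cx': 317.2917320286141, 'cy': 197.2831061939208, 'k1': -0.07119386618650402, 'hand_eye': array([[ 5.30927873e-04,  2.41376034e-01, -9.70431517e-01,
        -1.71122007e+02],
       [ 9.99999770e-01,  2.81913774e-04,  6.17225398e-04,
         7.40070231e-01],
       [ 4.22561430e-04, -9.70431621e-01, -2.41375829e-01,
        -6.90845717e+01],
       [ 0.00000000e+00,  0.00000000e+00,  0.00000000e+00,
         1.00000000e+00]])}
{'fx': 346.35926228258785, 'fy': 346.35926228258785, 'cx': 317.2917320286141, 'cy': 197.2831061939208, 'k1': -0.07119386618650402, 'hand_eye': array([[ 5.30927873e-04,  2.41376034e-01, -9.70431517e-01,
        -1.71122007e+02],
       [ 9.99999770e-01,  2.81913774e-04,  6.17225398e-04,
         7.40070231e-01],
       [ 4.22561430e-04, -9.70431621e-01, -2.41375829e-01,
        -6.90845717e+01],
       [ 0.00000000e+00,  0.00000000e+00,  0.00000000e+00,
         1.00000000e+00]])}
[[ -5.           0.75285844 -81.05794968]]
```

```bash
python3 -c "
from workcell import *
print(camera_params('wrist')['hand_eye'][:3,3])"; python3 -c "
from workcell import *
print(camera_params('wrist')['hand_eye'][:3,3],camera_params('scene')['position'])"; python3 - <<'E'
from rel import *
h=115
C=rel([[192,53],[444,49]],28,h);N=rel([[240,169],[399,168],[243,225],[398,225]],8,h);K=rel([[302.5,78],[334,78]],16,h)
print(C.round(1),N.round(1),K.round(1))
print(rel([[317,84],[317,160],[317.5,215]],5,0).round(1))
E
```

```text
[-171.12200707    0.74007023  -69.08457173]
[-171.12200707    0.74007023  -69.08457173] [ 828.25675639 -455.30974547  758.08878416]
[[  87.   -88.4 -110.6]
 [  87.    90.5 -113.2]] [[107.  -62.4 -23.7]
 [107.   67.1 -24.4]
 [107.  -62.4  24.3]
 [107.   69.   24.3]] [[ 99.  -10.4 -93.6]
 [ 99.   13.1 -93.6]]
[[ -5.    0.5 -81.5]
 [ -5.    0.5 -46.3]
 [ -5.    0.7 -18.6]]
```

```bash
python3 - <<'E'
from h import *
import cv2
for n in '56':
    im=np.load(f'wrist{n}.npy')[20:250,130:500]
    im=cv2.convertScaleAbs(cv2.resize(im,None,fx=2.1,fy=2.1,interpolation=cv2.INTER_CUBIC),alpha=1.8,beta=15)
    cv2.imwrite(f'pics/w{n}z.png',cv2.cvtColor(im,cv2.COLOR_RGB2BGR))
E
```

```text
(no output)
```

View pics/w6z.png

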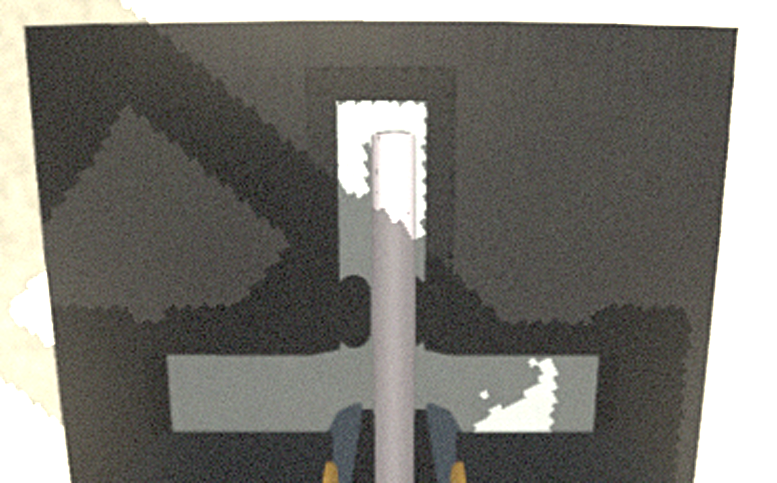

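```bash
python3 -m handwheel '{"gripper":[1,1,1],"offset":[[0,-3,0.5],[0,-3,0.5],[0,-3,0.5]],"rot":[[0,0,0],[0,0,0],[0,0,0]]}'; python3 - <<'E'
from h import *
import pickle
for i in range(2):
    st=state();Rt,p=pose(st);print(p,st['force'],st['qpos'].round(2),st['qvel'].round(2), np.degrees(np.arctan2(Rt[1,1],Rt[0,1])))
    im=grab_frame('wrist')
np.save('wrist7.npy',im)
im=im[20:250,130:500]
im=cv2.convertScaleAbs(cv2.resize(im,None,fx=2,fy=2,interpolation=cv2.INTER_CUBIC),alpha=1.8,beta=15)
cv2.imwrite(f'pics/w7z.png',cv2.cvtColor(im,cv2.COLOR_RGB2BGR))
E
```

```text
time_s: 6.4
ee_pos: [538.4, 193.8, 49.3]
ee_rot: [38.3, 90.0, 9.4]
force: [0.0, -0.9, -0.6]
gripper_width: 9.1
[538.38141936 193.82326859  49.33944657] [ 8.23475347e-04 -9.28479200e-01 -6.12499756e-01] [ 1.8650e+01  2.6670e+01  1.0273e+02 -1.0000e-02  5.0550e+01 -4.2450e+01] [ 0.16  0.23 -0.08  0.03 -0.09  0.06] 61.11048214968852
[538.35110188 193.89186329  49.21096036] [-0.42143131  1.06920967 -0.83425654] [ 1.8660e+01  2.6680e+01  1.0273e+02 -1.0000e-02  5.0550e+01 -4.2450e+01] [ 0.1   0.22 -0.02  0.12 -0.09  0.15] 61.110904420905804
```

View pics/w7z.png

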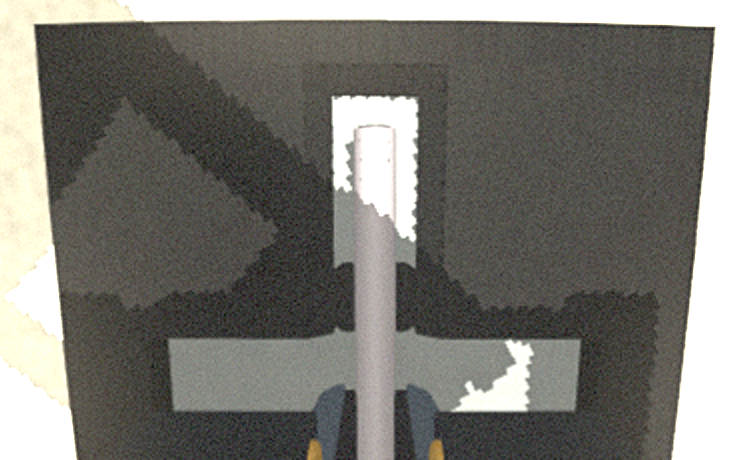

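The stem is centred: at x4xx-scale column 375, midway between the channel walls at 333 and 417, with the lips symmetric on both sides. Lowering, with a firmer grip.

```bash
python3 -m handwheel '{"gripper":[1,1,1,1,1],"offset":[[7,0,0],[14,0,0],[20,0,0],[20,0,0],[20,0,0]],"rot":[[0,0,0],[0,0,0],[0,0,0],[0,0,0],[0,0,0]]}' 60; python3 -m handwheel '{"gripper":[1,1,1,1,1],"offset":[[2,0,0],[4,0,0],[6,0,0],[6,0,0],[6,0,0]],"rot":[[0,0,0],[0,0,0],[0,0,0],[0,0,0],[0,0,0]]}'
```

```text
time_s: 6.92
ee_pos: [538.0, 194.0, 28.1]
ee_rot: [-139.4, 89.9, -168.3]
force: [-0.3, 0.3, -1.4]
gripper_width: 8.8
time_s: 7.33
ee_pos: [538.5, 193.9, 22.8]
ee_rot: [11.8, 90.0, -17.0]
force: [0.6, -0.1, 0.8]
gripper_width: 8.5
```

```bash
python3 -m handwheel '{"gripper":[1,1,1,1],"offset":[[2,0,0],[3.5,0,0],[3.5,0,0],[3.5,0,0]],"rot":[[0,0,0],[0,0,0],[0,0,0],[0,0,0]]}'; python3 -m handwheel '{"gripper":[1,1,1,1],"offset":[[1.5,0,0],[1.5,0,0],[1.5,0,0],[1.5,0,0]],"rot":[[0,0,0],[0,0,0],[0,0,0],[0,0,0]]}';  python3 - <<'E'
from h import *
im=grab_frame('wrist')
im=im[20:330,130:500]
im=cv2.convertScaleAbs(cv2.resize(im,None,fx=1.9,fy=1.9,interpolation=cv2.INTER_CUBIC),alpha=1.8,beta=15)
cv2.imwrite(f'pics/w8z.png',cv2.cvtColor(im,cv2.COLOR_RGB2BGR))
E
```

```text
time_s: 7.67
ee_pos: [538.1, 193.8, 18.9]
ee_rot: [-111.8, 90.0, -140.7]
force: [0.7, -0.6, -1.6]
gripper_width: 8.8
time_s: 8.0
ee_pos: [538.2, 193.9, 18.0]
ee_rot: [-54.9, 90.0, -83.8]
force: [-0.2, -0.7, 3.2]
gripper_width: 9.0
```

View pics/w8z.png

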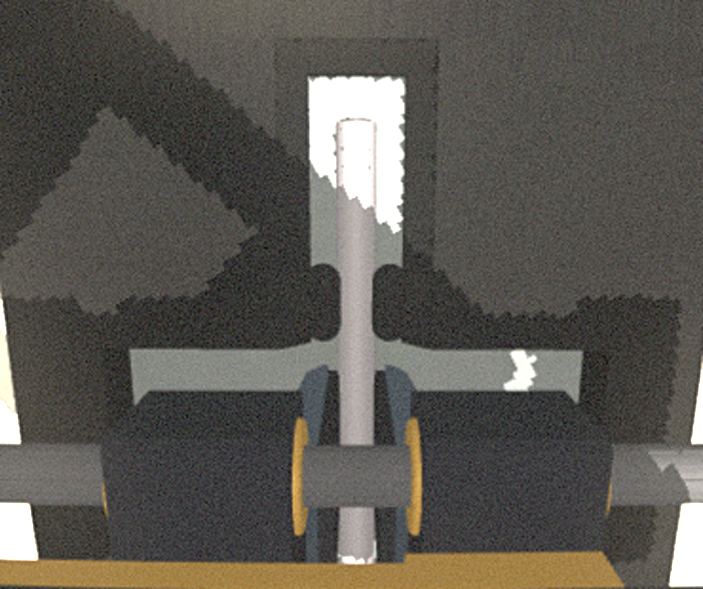

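```bash
python3 -m handwheel '{"gripper":[1,1,1],"offset":[[1.5,0,0],[1.5,0,0],[1.5,0,0]],"rot":[[0,0,0],[0,0,0],[0,0,0]]}'; python3 -m handwheel '{"gripper":[0.8,0.75,0.7,0.7,0.7],"offset":[[0,0,0],[0,0,0],[0,0,0],[0,0,0],[0,0,0]],"rot":[[0,0,0],[0,0,0],[0,0,0],[0,0,0],[0,0,0]]}' 20; python3 - <<'E'
from h import *
im=grab_frame('wrist')
im=im[20:330,130:500]
im=cv2.convertScaleAbs(cv2.resize(im,None,fx=1.9,fy=1.9,interpolation=cv2.INTER_CUBIC),alpha=1.8,beta=15)
cv2.imwrite(f'pics/w9z.png',cv2.cvtColor(im,cv2.COLOR_RGB2BGR))
E
```

```text
time_s: 8.3
ee_pos: [538.2, 193.9, 17.9]
ee_rot: [33.4, 90.0, 4.5]
force: [-3.2, -1.9, 13.6]
gripper_width: 8.5
time_s: 8.72
ee_pos: [538.1, 193.9, 15.9]
ee_rot: [-127.4, 90.0, -156.3]
force: [0.5, -1.0, 0.3]
gripper_width: 27.4
```

View pics/w9z.png

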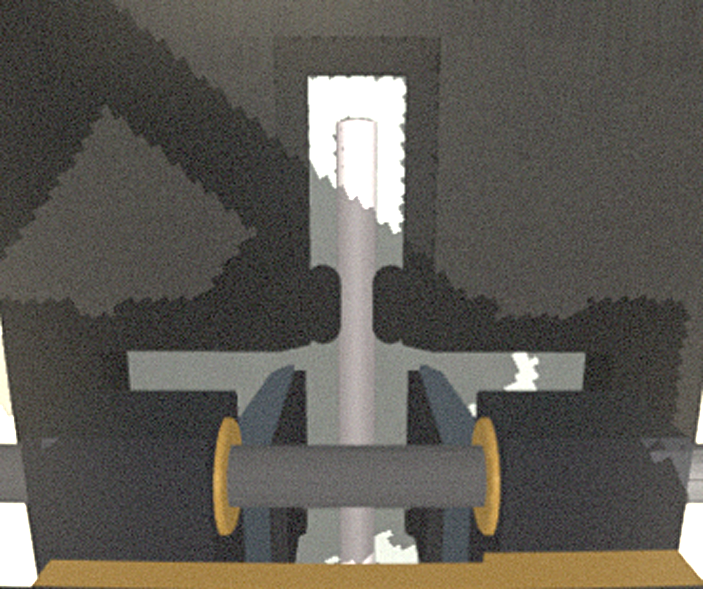

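The straw bottomed out with 13.6 N at TCP 17.9, which puts its underside at about 16 mm, and it stayed put on release. Retreating to check.

```bash
python3 -m handwheel '{"gripper":[0.65,0.65,0.65,0.65,0.65],"offset":[[-10,0,0],[-30,0,0],[-60,0,0],[-95,0,0],[-130,0,0]],"rot":[[0,0,0],[0,0,0],[0,0,0],[0,0,0],[0,0,0]]}';python3 -m handwheel '{"gripper":[0.65,0.65,0.65,0.65,0.65],"offset":[[-10,0,-35],[-20,0,-70],[-30,0,-105],[-40,0,-130],[-40,0,-130]],"rot":[[0,0,0],[0,0,0],[0,0,0],[0,0,0],[0,0,0]]}'; python3 -m handwheel '{"gripper":[0.65,0.65],"offset":[[0,0,0],[0,0,0]],"rot":[[0,0,0],[0,0,0]]}'; python3 - <<'E'
from h import *
import pickle
st=state();pickle.dump(st,open('w10.pkl','wb'))
print(pose(st)[1])
I={}
for n in('wrist','scene','side'):
    im=grab_frame(n);np.save(n+'10.npy',im);cv2.imwrite(f'pics/{n}10.png',cv2.cvtColor(im,cv2.COLOR_RGB2BGR));I[n]=im
cv2.imwrite('pics/scene10z.png',cv2.cvtColor(cv2.resize(I['scene'][75:185,310:440],None,fx=5,fy=5,interpolation=cv2.INTER_CUBIC),cv2.COLOR_RGB2BGR))
cv2.imwrite('pics/side10z.png',cv2.cvtColor(cv2.resize(I['side'][230:375,200:350],None,fx=4,fy=4,interpolation=cv2.INTER_CUBIC),cv2.COLOR_RGB2BGR))
E
```

```text
time_s: 9.18
ee_pos: [537.8, 193.8, 148.0]
ee_rot: [-127.0, 89.9, -155.9]
force: [0.7, -0.5, -0.1]
gripper_width: 32.1
time_s: 9.6
ee_pos: [421.5, 258.6, 189.1]
ee_rot: [89.7, 89.8, 61.0]
force: [-0.4, 0.1, 0.7]
gripper_width: 31.8
time_s: 9.77
ee_pos: [424.9, 256.6, 186.7]
ee_rot: [29.7, 89.9, 0.8]
force: [0.6, -0.7, 0.6]
gripper_width: 31.9
[424.87784116 256.63218377 186.68294695]
```

View pics/wrist10.png

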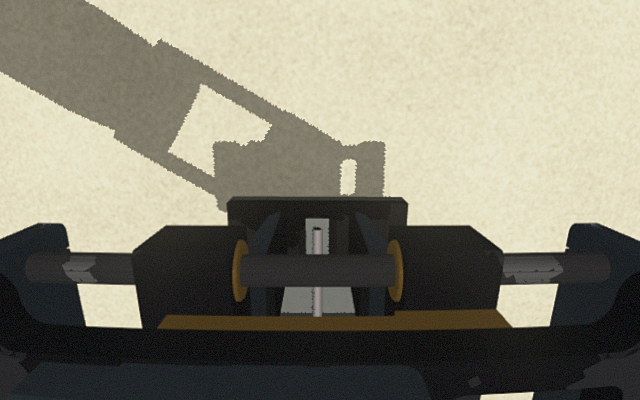

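View pics/scene10z.png

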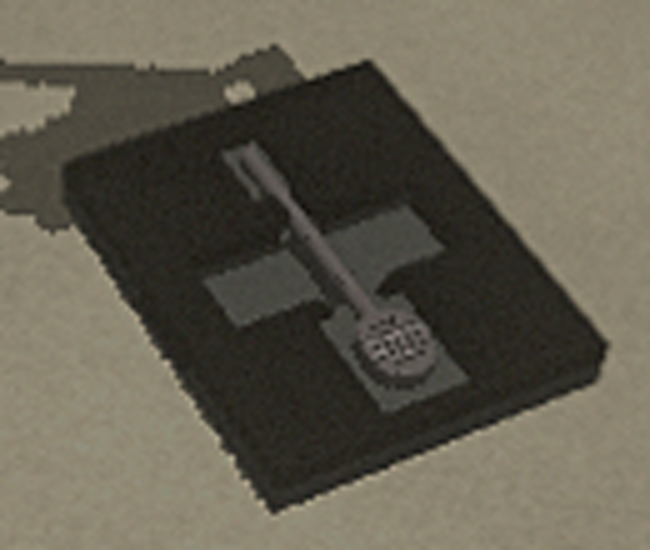

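View pics/side10z.png

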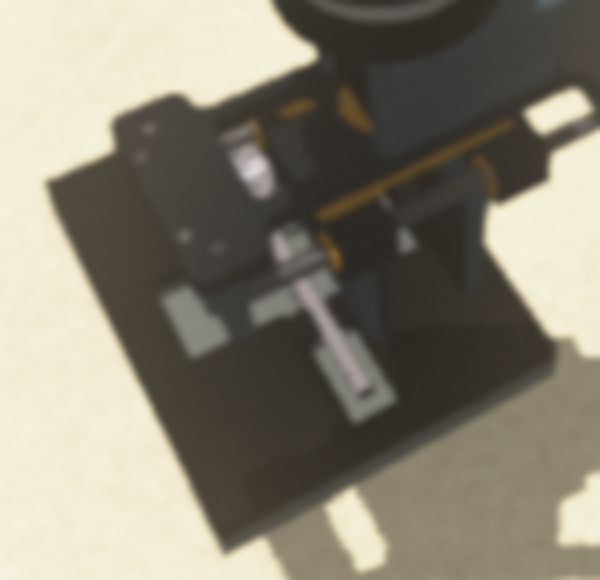

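Scene view: the head lies in the wide part at zoomed (398,345), and the stem passes under the lips. Side view: the tail end is at zoomed (363,390). I'll check the heights by triangulation and confirm the slim straw hasn't moved.

```bash
python3 - <<'E'
from h import *
un=lambda p,k,o:(np.float64(p)+.5)/k-.5+o
for z in (16,21,26,31):
    a=back('scene',un([[398,343],[248,147]],5,[310,75]),z)
    b=back('side',un([[254,166],[364,390]],4,[200,230]),z)
    print(z,a[:,:2].round(1).tolist(),b[:,:2].round(1).tolist(), 'tail diff',(a-b)[1,:2].round(1))
# foam corners in the same pictures at z=28 as bias check
f=back('scene',un([[65,168],[372,62],[607,345],[268,495]],5,[310,75]),28);print(f.round(1)); print(back('side',un([[47,183],[556,348]],4,[200,230]),28).round(1))
d=np.array([np.cos(np.radians(-29)),np.sin(np.radians(-29)),0]);o=np.array([538.5,194,21])
for z in(21,26,30):
  o[2]=z; print(z,((proj('scene',[o+64*d,o-80*d])-[310,75])*5+2).round(0).tolist(),((proj('side',[o+64*d,o-80*d])-[200,230])*4+1.5).round(0).tolist())
a=np.load('scene10.npy');b=cv2.cvtColor(cv2.imread('pics/scene0.png'),cv2.COLOR_BGR2RGB)
print('plain diff',np.abs(a[255:310,265:365].astype(int)-b[255:310,265:365]).mean())
E
```

```text
16 [[592.9, 170.3], [464.1, 241.6]] [[593.2, 148.4], [469.4, 229.7]] tail diff [-5.3 11.9]
21 [[594.5, 166.1], [466.6, 236.9]] [[590.7, 151.1], [467.7, 231.9]] tail diff [-1.2  5. ]
26 [[596.1, 161.9], [469.0, 232.2]] [[588.1, 153.8], [466.1, 234.0]] tail diff [ 3.  -1.8]
31 [[597.7, 157.7], [471.5, 227.5]] [[585.6, 156.6], [464.4, 236.2]] tail diff [ 7.1 -8.7]
[[403.2 164.6  28. ]
 [489.5 322.3  28. ]
 [678.3 216.8  28. ]
 [593.4  48.8  28. ]]
[[674.4 218.2  28. ]
 [396.7 169.5  28. ]]
21 [[395.0, 347.0], [247.0, 153.0]] [[235.0, 179.0], [362.0, 391.0]]
26 [[396.0, 340.0], [248.0, 146.0]] [[234.0, 173.0], [361.0, 386.0]]
30 [[397.0, 334.0], [248.0, 140.0]] [[233.0, 169.0], [361.0, 381.0]]
plain diff 1.878060606060606
```

```bash
python3 -m handwheel '{"gripper":[0.65,0.65,0.65,0.65,0.65],"offset":[[0,0,-30],[0,0,-60],[0,0,-60],[0,0,-60],[0,0,-60]],"rot":[[0,0,0],[0,0,0],[0,0,0],[0,0,0],[0,0,0]]}'; python3 - <<'E'
from h import *
im=grab_frame('wrist');cv2.imwrite('pics/w11.png',cv2.cvtColor(im,cv2.COLOR_RGB2BGR))
im=grab_frame('side');cv2.imwrite('pics/s11.png',cv2.cvtColor(cv2.resize(im[230:375,190:350],None,fx=4,fy=4,interpolation=cv2.INTER_CUBIC),cv2.COLOR_RGB2BGR))
E
```

```text
time_s: 10.33
ee_pos: [372.7, 285.5, 186.1]
ee_rot: [-24.7, 90.0, -53.6]
force: [0.7, -0.4, -0.2]
gripper_width: 31.9
```

View pics/s11.png

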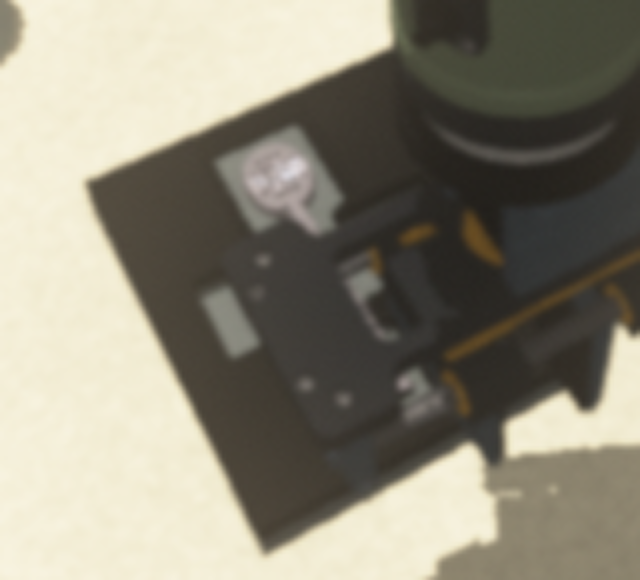

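```bash
python3 - <<'E'
from workcell import *
print(job_done()); print(state()['time_s'])
E
```

```text
the job is handed in; nothing more can be done
None
the job is handed in; nothing more can be done
```

The spoon-ended straw is in the foam pocket, filter in the wide part and released. I handed the job in at about 10.4 s, and no verdict was reported. I gripped it at mid-stem and turned it about 163° over the foam. I centred it with the wrist camera, pressed it past the lips and backed off.

- **Seating:** the press bottomed out at 13.6 N with the tool at 17.9 mm, which puts the straw's underside about 16 mm up, on the pocket floor. The last pictures show the head flat in the wide part, and the lips closed over the stem.
- **Height of the mouth end:** the two fixed cameras disagree by a few millimetres. They put the end at about 22–25 mm; a seated straw would show it at 21–26 mm. One resting on the lips would sit much higher.
- **Slim straw:** no visible movement in the scene picture against the first one.
- **Corrections on the way:**
    - My first reading of the straw's heading was off by about 4°.
    - The wrist camera's calibration changed by about 2 mm during the run, so I corrected a sideways error of about 3 mm above the pocket.

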